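Make up a wheel-bearing kit and a brake kit

ROBOT

A 6-joint arm with a two-finger parallel gripper is mounted at the origin on the work surface. World frame = base frame: x ahead of the robot, y to its left, z up, the work surface at z = 0. Lengths are in m, angles in rad, forces in N, time in s.
With the tool pointing down it reaches from about 0.375 to 0.975 m from the base axis. Payload 3.8 kg.
Tool frame: the origin (TCP) lies on the centre line of the jaws, within the pads' length; the fingertips stand 14 mm ahead of it and the grasp point (between the pads) lies 5 mm behind it (bot.finger_overhang is the distance from the TCP to the fingertips, in m); y points along the fingers, x is the direction in which the jaws open and shut, and the axes are right-handed (so a half turn about y gives the same grasp; the last joint's range is limited). The gripper opens to 85 mm and grips with 20 to 120 N. Pads are 22 mm wide; open, the fingers measure 114 mm over their backs; the gripper's body (76 mm by 85 mm) begins 54 mm behind the grasp point. The pads swing forward as they close: fully open they stand 13 mm farther back than shut.
Start: joints at [1.169, 0.264, 1.604, -0, 1.274, -0.037], TCP at [0.241, 0.631, 0.245] pointing down, gripper open.
Joint ranges: [-2.63, 2.63], [-0.94, 2.18], [0.31, 2.57], [-1.31, 4.45], [0, 2.66], [-2.55, 2.55]. Speed limits (rad/s): [2.57, 2.57, 3.14, 3.14, 3.14, 3.14].

INTERFACE

Orientations are given as a rotation vector (axis times angle).
In Python, from workcell import readout, read_camera, bot, spotter gives the robot as it stands.
- The arm moves only by the tool jog_arm, never from a script. Its argument "increments" is a list of rows, each a list of 7 numbers: the shift along the tool's x, y, z in m, then the turn, a rotation vector about the tool's x, y, z in rad, then the opening, from 0 (shut) to 1 (fully open). A call has 1 to 10 rows; each row shifts and turns the pose as measured when the row begins, along the tool's axes as they then stand; what a row does not reach is not made up. A row lasts 1/8 s, in which the tool goes at most 62.5 mm and 10.7 degrees, less where a joint would pass 70% of its speed; a pose out of reach is approached as far as the arm can. A call with a gripper value outside its range is refused whole. The fingers move at their own pace and stop on an object; "force" is the grip in N (left out, the last holds). Time passes only in rows, so rows that do not move let the fingers close. It gives the time, the measured TCP pose, the force and the opening at its end, in the units of the state.
- readout.read_state(): the state, without advancing time (a new reading comes with each control period).
- read_camera(name): name is "scene" or "top" or "wrist"; returns a dict with "img" (420x560x3 uint8, blue, green, red), "range_z" (420x560 float32, m along the optical axis (not along the pixel's ray), 0 where there is no reading), "fx", "fy", "cx", "cy" (pixels), "world_from_camera" (4x4, takes a point from camera to world coordinates). Camera axes: x right, y down, z forward; pixel columns grow to the right and rows downward; lengths in m; the calibration is good to about 2 mm. A picture is of the moment at which its call begins.
- bot.finish_job(): hands the job in, once; it reports no verdict.
Trained networks look in a picture, given as the dict that the camera call returned (one of the last four; its "shot" number tells which), for a name from the list of things; names that differ only in an ending like _2 or _b are one class to them, and where a whole thing is asked for, a point or a joint stands for the part that bears it (a point fixed in the world has none). Each returns a list of dicts, best first, with "p" (0 to 1); they miss things now and then, are a little off and sometimes report something else, mostly with a low value. They report only what shows in the picture. A call takes as long as a camera call. They do not tell look-alikes from the thing itself.
- spotter.masks_of(picture, thing): "mask" (420x560 bool, what is visible of it) and "location" ([column, row] in pixels, amid what is visible of it).
- spotter.spot_point(picture, thing): "location" ([column, row] in pixels: a listed point, or the origin of a listed thing).
The state is a dict: "time": time; "q": joint angles; "joint_vel": joint speeds; "joint_torque": joint torques, N m; "tool_pos": TCP position; "tcp_rot": TCP orientation; "wrist_force": force on the tool from outside, world axes, zero at the start; "torque": the same for the moment, N m; "width": opening from 0.0 (shut) to 1.0 (fully open).
Only numpy, scipy, OpenCV 4.12 (cv2) and the standard library are available. Lean on these libraries where they do the work, as an engineer would, in place of code of your own. Each camera call takes 0.05 s, during which the arm holds its last target. There are 200 camera calls.

TASK

Make up two repair kits from the parts standing loose on the packing bench, each part in the middle of its pocket and resting on the tray's floor the way up it lies now. In the tray with three equal pockets goes the wheel-bearing kit: the small bearing in the middle pocket, the large bearing and the castle nut in the two end pockets, whichever way round; in the tray with two pockets goes the brake kit: the brake pad lying lengthwise in the long pocket and the piston in the square one. Leave the small bottle, the roll of tape and the oil filter where they are.

Things in the scene. Friction and masses are not known exactly. Their poses are not given: they have to be found in the camera images.
- large_bearing_center (a point): large roller bearing: plain steel ring with visible rollers, lying flat, outer diameter 60, hole 25, height 26 mm; the larger of the two ringed bearings. Point at its centre, 13 mm above its underside; z up along its axis, its yaw does not matter. About 0.25 kg.
- small_bearing_center (a point): small roller bearing: same make, lying flat, outer diameter 42, hole 18, height 26 mm. Point at its centre, 13 mm above its underside; z up along its axis. About 0.12 kg.
- castle_nut_center (a point): castle nut: steel hexagon nut, 36 mm across flats (41.5 across corners), hexagon 20 mm high with a crown of six small teeth above it (33 mm across), 28 mm high in all. Point at its centre, 14 mm above its underside; z up, its x axis is square to a pair of flats (so are the directions 60 and 120 degrees from it). About 0.14 kg.
- piston_center (a point): brake caliper piston: plain aluminium cup, open end up, diameter 50, height 48 mm, wall 5 mm. Point at its centre, 24 mm above its underside; z up along its axis. About 0.22 kg.
- brake_pad_center (a point): brake pad: flat oblong, 44 mm (its x) by 92 mm (its y), 17 mm high; steel plate 6 mm thick below, two black lining blocks above, 44 mm wide as the plate and covering the middle 74 mm of its length. Point at its centre, 8.5 mm above its underside; z up. About 0.22 kg.
- tray3: kit tray with low blue walls and a white floor, three equal pockets, fixed to the bench: 88 mm (its x) by 256 mm (its y), 10 mm high. Floor 4 mm thick, walls and dividers 4 mm thick standing 6 mm above the floor. Origin at the centre of its underside. Pockets 80 x 80 mm, centres at x = 0 and y = -84, 0 and +84 mm in the tray's frame.
- tray2: kit tray with low blue walls and a white floor, with two pockets, fixed to the bench: 88 mm (its x) by 216 mm (its y), 10 mm high. Floor 4 mm thick, walls and divider 4 mm thick standing 6 mm above the floor. Origin at the centre of its underside. The square pocket is 80 x 80 mm with its centre at x = 0, y = -64 mm in the tray's frame; the long pocket is 80 mm (x) by 124 mm (y) with its centre at x = 0, y = +42 mm.
- bottle_center (a point): bystander: small amber bottle with a white cap, standing between the trays and the stock, diameter 24, height 52 mm; point at its centre, 26 mm up. Not to be moved.
- tape_center (a point): bystander: cardboard-coloured roll of tape lying flat on the robot's right, outer diameter 80, height 24 mm; point at its centre, 12 mm up. Not to be moved.
- oil_filter_center (a point): bystander: white oil filter, an upright can of diameter 72, height 88 mm; stands on the robot's left; point at its centre, 44 mm up. Not to be moved.
Mind the look-alikes: they are no part of the job. Leave any blue or purple look-alike of the part that bears piston_center alone. Leave any pink look-alike of the part that bears brake_pad_center alone.

How it is judged:
By the outcome, as a careful person would: the job done as asked, in the order asked, and still so for the second after the job is handed in, with the robot touching nothing.
It also fails if it takes over 106 s, if anything falls off the work surface, if the arm or the gripper's body presses on something with over 40 N, if the wrist force passes 120 N, or if a joint passes its speed limit or range.

## Working session

There is one attempt and no reset: what is moved stays moved. The work goes in short steps, Python scripts to look and compute and a tool call to move; the robot and the scene stay as the last step left them, time stands still between calls to the robot, and variables do not carry over. Pictures are saved under pics/ and viewed, about 12 in all and at most 16, crops included, and the job is handed in when it is done.

Besides the shell and the picture viewer there is one more tool, called after "Request:" by a JSON object that holds its "api" and its "payload", one argument or row to a line. jog_arm: Moves the arm, as the interface text tells. Its arguments: {"type":"object","properties":{"increments":{"type":"array"},"force":{"type":"number"}},"required":["increments"]}

```bash
ls; mkdir -p pics; cat > h.py <<'E'
import numpy as np, cv2
from workcell import readout, read_camera, bot, spotter
def pts(p,m):
    v,u=np.nonzero(m&(p["range_z"]>0)); z=p["range_z"][v,u]
    c=np.c_[(u-p["cx"])/p["fx"]*z,(v-p["cy"])/p["fy"]*z,z]
    W=p["world_from_camera"]; return c@W[:3,:3].T+W[:3,3]
def at(p,uv,h):
    W=p["world_from_camera"]; d=W[:3,:3]@np.array([(uv[0]-p["cx"])/p["fx"],(uv[1]-p["cy"])/p["fy"],1])
    return W[:3,3]+d*(h-W[2,3])/d[2]
E
python3 - <<'E'
from h import *
for n in("top","scene"):
    p=read_camera(n); cv2.imwrite(f"pics/{n}0.png",p["img"]); print(n,p["world_from_camera"].round(3).tolist(),p["fx"])
    for t,h in dict(large_bearing_center=.013,small_bearing_center=.013,castle_nut_center=.014,piston_center=.024,brake_pad_center=.0085,tray3=0,tray2=0,bottle_center=.026,tape_center=.012,oil_filter_center=.044).items():
        for r in spotter.spot_point(p,t)[:4]: print(t,round(r["p"],2),np.round(r["location"]),at(p,r["location"],h).round(3))
E
```

```text
pics
top [[-0.019, -0.989, 0.147, 0.224], [-1.0, 0.023, 0.021, 0.008], [-0.024, -0.146, -0.989, 1.522], [0.0, 0.0, 0.0, 1.0]] 464.920374955929
large_bearing_center 0.8 [390. 199.] [ 0.457 -0.347  0.013]
small_bearing_center 0.44 [234. 200.] [0.466 0.166 0.013]
castle_nut_center 0.62 [329. 207.] [ 0.435 -0.146  0.014]
piston_center 0.71 [354. 215.] [ 0.407 -0.226  0.024]
piston_center 0.59 [281. 205.] [0.445 0.01  0.024]
piston_center 0.45 [219. 244.] [0.322 0.213 0.024]
piston_center 0.32 [336. 161.] [ 0.587 -0.175  0.024]
brake_pad_center 0.73 [179. 243.] [0.328 0.346 0.008]
brake_pad_center 0.65 [202. 285.] [0.193 0.272 0.008]
brake_pad_center 0.55 [179. 202.] [0.465 0.347 0.008]
tray3 0.87 [228. 165.] [0.587 0.186 0.   ]
tray3 0.77 [336. 163.] [ 0.585 -0.176  0.   ]
tray2 0.87 [228. 165.] [0.587 0.186 0.   ]
tray2 0.77 [336. 163.] [ 0.585 -0.176  0.   ]
bottle_center 0.49 [283. 180.] [0.527 0.001 0.026]
tape_center 0.58 [411. 153.] [ 0.609 -0.425  0.012]
oil_filter_center 0.75 [148. 160.] [0.602 0.442 0.044]
scene [[0.113, 0.684, -0.72, 1.403], [0.993, -0.062, 0.098, -0.1], [0.022
[... 256 characters left out ...]
_center 0.71 [220. 221.] [ 0.435 -0.144  0.014]
piston_center 0.86 [343. 182.] [0.318 0.212 0.024]
piston_center 0.8 [193. 209.] [ 0.392 -0.217  0.024]
piston_center 0.67 [280. 215.] [0.436 0.017 0.024]
piston_center 0.15 [220. 222.] [ 0.448 -0.144  0.024]
brake_pad_center 0.86 [401. 218.] [0.462 0.349 0.008]
brake_pad_center 0.68 [388. 187.] [0.333 0.345 0.008]
tray3 0.94 [352. 258.] [0.586 0.186 0.   ]
tray3 0.79 [207. 266.] [ 0.575 -0.18  -0.   ]
tray2 0.94 [352. 258.] [0.586 0.186 0.   ]
tray2 0.79 [207. 266.] [ 0.575 -0.18  -0.   ]
bottle_center 0.61 [280. 240.] [0.528 0.006 0.026]
tape_center 0.81 [105. 274.] [ 0.587 -0.424  0.012]
oil_filter_center 0.78 [459. 246.] [0.608 0.449 0.044]
```

```bash
python3 - <<'E'
import cv2
a=cv2.imread("pics/top0.png")[120:320,120:450]; cv2.imwrite("pics/top0c.png",cv2.resize(a,(792,480),interpolation=3))
a=cv2.imread("pics/scene0.png")[130:350,80:500]; cv2.imwrite("pics/scene0c.png",cv2.resize(a,(798,418),interpolation=3))
E
```

```text
(no output)
```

View pics/top0c.png

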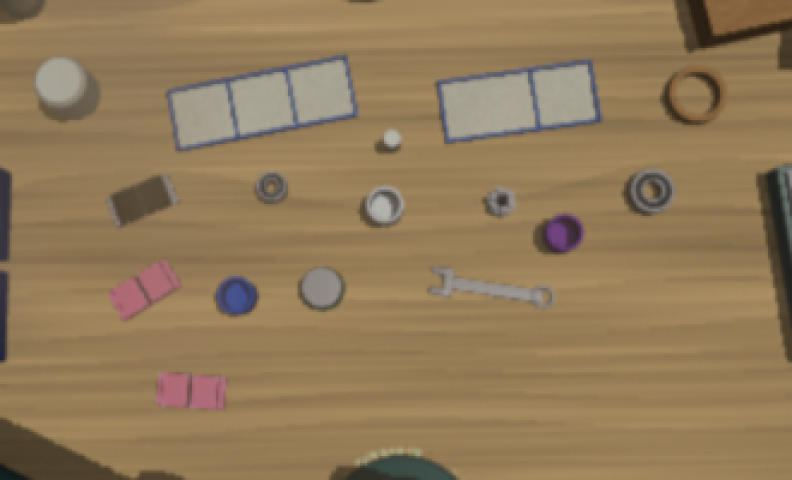

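View pics/scene0c.png

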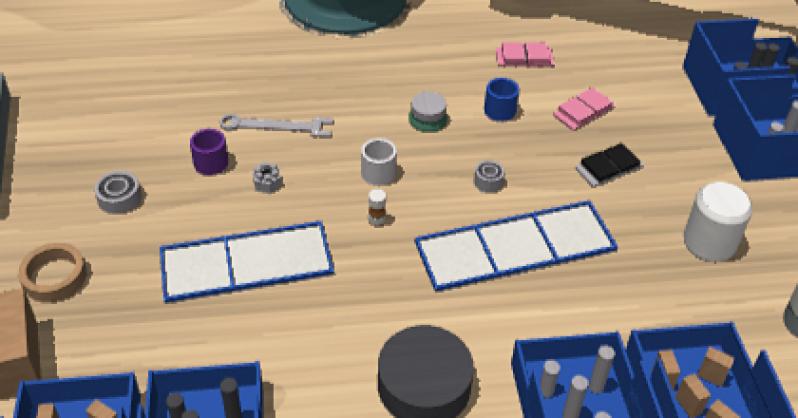

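The top view shows tray3 at (228,165) and tray2 at (336,163) with its square pocket on the right. The real parts are the black pad (179,202), small bearing (234,200), grey piston (281,205), nut (329,207) and large bearing (390,199). The blue and purple cups and the pink pads are look-alikes. Next I'll measure these more precisely.

```bash
cat > m.py <<'E'
from h import *
def rect(p,m,h):
    v,u=np.nonzero(m); q=np.array([at(p,(a,b),h)[:2] for a,b in zip(u,v)],np.float32)
    (c,s,a)=cv2.minAreaRect(q*1000); 
    if s[0]<s[1]: a+=90; 
    # angle of long side
    return np.round(c,1),np.round(s,1),round(a,1)
def measure(p,things):
    for t,(h,top) in things.items():
        for r in spotter.masks_of(p,t)[:3]:
            m=r["mask"].astype(bool); P=pts(p,m); T=P[abs(P[:,2]-top)<.005]
            if len(P)<10: continue
            bgr=p["img"][m].mean(0).round()
            k=dict()
            print(t,round(r["p"],2),np.round(r["location"]),bgr,"n",len(P),len(T),"ztop",np.percentile(P[:,2],95).round(4),"topmid",((T.min(0)+T.max(0))/2).round(4)[:2] if len(T) else 0, "med",np.median(T,0).round(4)[:2] if len(T) else 0,"rect",*rect(p,m,top))
ALL=dict(large_bearing_center=(.013,.026),small_bearing_center=(.013,.026),castle_nut_center=(.014,.028),piston_center=(.024,.048),brake_pad_center=(.0085,.017),tray3=(0,.01),bottle_center=(.026,.052))
E
python3 - <<'E'
from m import *
for n in("top","scene"): print(n); measure(read_camera(n),ALL)
E
```

```text
top
large_bearing_center 0.58 [388. 207.] [85. 92. 98.] n 287 166 ztop 0.0283 topmid [ 0.4572 -0.3484] med [ 0.4559 -0.3485] rect [ 453.5 -345.4] [59.9 63.7] 151.1
small_bearing_center 0.51 [235. 200.] [ 87.  94. 101.] n 102 68 ztop 0.0288 topmid [0.4728 0.1662] med [0.4739 0.1666] rect [470.7 164.6] [36.1 39.9] 179.5
castle_nut_center 0.65 [326. 205.] [104. 111. 118.] n 112 40 ztop 0.0298 topmid [ 0.4467 -0.1454] med [ 0.444  -0.1427] rect [ 445. -144.] [35.5 36.2] 178.0
piston_center 0.75 [218. 243.] [114.  74.  69.] n 201 53 ztop 0.049 topmid [0.325  0.2129] med [0.3239 0.2094] rect [324.9 211.1] [47.8 47.8] 89.7
piston_center 0.63 [353. 215.] [88. 57. 86.] n 203 54 ztop 0.0502 topmid [ 0.3972 -0.2227] med [ 0.3962 -0.2185] rect [ 395.2 -222.6] [47.5 48.4] 177.5
piston_center 0.54 [280. 205.] [129. 136. 141.] n 219 58 ztop 0.049 topmid [0.4411 0.0131] med [0.4405 0.0116] rect [437.6  13.3] [44.9 51.8] 178.7
brake_pad_center 0.97 [200. 284.] [114. 104. 167.] n 380 261 ztop 0.0211 topmid [0.2004 0.2776] med [0.2013 0.2818] rect [200.8 277.9] [90.7 44.5] 85.4
brake_pad_center 0.73 [1
[... 1856 characters left out ...]
 n 446 332 ztop 0.0204 topmid [0.4583 0.3482] med [0.4599 0.349 ] rect [465.4 342.5] [53.2 93.4] 113.6
brake_pad_center 0.62 [388. 188.] [142. 118. 196.] n 387 272 ztop 0.0205 topmid [0.3356 0.3441] med [0.3363 0.3435] rect [342.5 337.8] [54.1 98.4] 120.5
tray3 0.85 [209. 270.] [190. 182. 178.] n 2691 1248 ztop 0.0107 topmid [ 0.5823 -0.1745] med [ 0.5872 -0.1777] rect [ 587.2 -174.1] [101.1 217.2] 96.6
tray3 0.59 [350. 257.] [189. 180. 176.] n 2966 1448 ztop 0.0112 topmid [0.5919 0.1817] med [0.5917 0.179 ] rect [593.7 181.1] [ 98.9 258.8] 99.3
bottle_center 0.64 [279. 238.] [125. 135. 146.] n 144 55 ztop 0.0538 topmid [0.529  0.0016] med [0.5297 0.0019] rect [548.8  -0.7] [20.2 61. ] 173.8
```

```bash
cat >> h.py <<'E'
from scipy.spatial.transform import Rotation as R
def go(x,y,z,psi):
    """delta in the tool frame to reach TCP x,y,z with tool x (jaw line) at psi deg, pointing down (psi mod 180)"""
    s=readout.read_state(); A=R.from_rotvec(s["tcp_rot"]); 
    best=None
    for k in(0,180):
        a=np.radians(psi+k); T=R.from_matrix(np.c_[[np.cos(a),np.sin(a),0],[np.sin(a),-np.cos(a),0],[0,0,-1]])
        d=(A.inv()*T).as_rotvec()
        if best is None or np.linalg.norm(d)<np.linalg.norm(best): best=d
    X=A.as_matrix()
    print("t",round(s["time"],2),"pos",np.round(s["tool_pos"],4),"psi",round(float(np.degrees(np.arctan2(X[1,0],X[0,0]))),1),"w",round(s["width"],3),"F",np.round(s["wrist_force"],1),"q6",round(s["q"][5],2))
    print("  delta tool xyz mm",(X.T@(np.array([x,y,z])-s["tool_pos"])*1000).round(1),"rot",best.round(4))
E
python3 - <<'E'
from h import *
go(.471,.167,.2,10); print(bot.finger_overhang)
p=read_camera("wrist"); print(p["world_from_camera"].round(3).tolist(),p["fx"])
E
```

```text
t 1.9 pos [0.2408 0.6306 0.2453] psi 69.1 w 1.0 F [0.2 0.6 0. ] q6 -0.04
  delta tool xyz mm [-351.    45.3 -380.4] rot [-1.4173  0.8034  0.8035]
0.014
[[0.357, 0.9, 0.25, 0.177], [0.934, -0.344, -0.095, 0.656], [0.001, 0.268, -0.964, 0.374], [0.0, 0.0, 0.0, 1.0]] 346.2084563925963
```

```bash
sed -i 's/T=R.from_matrix.*/c,s_=np.cos(a),np.sin(a); T=R.from_matrix([[c,0,-s_],[s_,0,c],[0,-1,0]])/' h.py
python3 - <<'E'
from h import *
go(.471,.167,.15,10)
E
```

```text
t 1.95 pos [0.2408 0.6306 0.2453] psi 69.1 w 1.0 F [ 0.   0.3 -0.8] q6 -0.04
  delta tool xyz mm [-351.    95.3 -380.4] rot [-0.0000e+00  1.0315e+00  1.0000e-04]
```

```bash
cat >> h.py <<'E'
def rows(x,y,z,psi,n):
    """n equal world steps; printed in the tool's axes as they stand at each row"""
    go(x,y,z,psi); s=readout.read_state(); p0=np.array(s["tool_pos"]); X=R.from_rotvec(s["tcp_rot"]).as_matrix()
    p1=np.array([x,y,z]); a0=np.degrees(np.arctan2(X[1,0],X[0,0])); da=(psi-a0+90)%180-90
    for i in range(n):
        a=np.radians(a0+da*i/n); c,s_=np.cos(a),np.sin(a)
        d=np.array([[c,s_,0],[0,0,-1],[-s_,c,0]])@(p1-p0)/n
        print("  ",d.round(3).tolist(),"ry",round(-np.radians(da/n),3))
E
python3 - <<'E'
from h import *
rows(.471,.167,.15,10,10)
E
```

```text
t 1.95 pos [0.2408 0.6306 0.2453] psi 69.1 w 1.0 F [ 0.   0.3 -0.8] q6 -0.04
  delta tool xyz mm [-351.    95.3 -380.4] rot [-0.0000e+00  1.0315e+00  1.0000e-04]
   [-0.035, 0.01, -0.038] ry 0.103
   [-0.031, 0.01, -0.041] ry 0.103
   [-0.027, 0.01, -0.044] ry 0.103
   [-0.022, 0.01, -0.047] ry 0.103
   [-0.017, 0.01, -0.049] ry 0.103
   [-0.012, 0.01, -0.05] ry 0.103
   [-0.007, 0.01, -0.051] ry 0.103
   [-0.001, 0.01, -0.052] ry 0.103
   [0.004, 0.01, -0.052] ry 0.103
   [0.009, 0.01, -0.051] ry 0.103
```

Request:
{"api": "jog_arm", "payload": {
  "increments": [
    [-0.035,0.01,-0.038,0,0.103,0,1],
    [-0.031,0.01,-0.041,0,0.103,0,1],
    [-0.027,0.01,-0.044,0,0.103,0,1],
    [-0.022,0.01,-0.047,0,0.103,0,1],
    [-0.017,0.01,-0.049,0,0.103,0,1],
    [-0.012,0.01,-0.05,0,0.103,0,1],
    [-0.007,0.01,-0.051,0,0.103,0,1],
    [-0.001,0.01,-0.052,0,0.103,0,1],
    [0.004,0.01,-0.052,0,0.103,0,1],
    [0.009,0.01,-0.051,0,0.103,0,1]
  ],
  "force": 60
}}

```text
time: 3.2
tool_pos: [0.4702, 0.1553, 0.1447]
tcp_rot: [-1.561, -0.125, 0.11]
wrist_force: [0.4, 0.9, 1.2]
width: 1.0
```

```bash
python3 - <<'E'
from m import *
rows(.471,.167,.15,10,2)
p=read_camera("wrist"); cv2.imwrite("pics/w1.png",p["img"])
measure(p,{k:ALL[k] for k in("small_bearing_center","piston_center")})
q=read_camera("scene"); 
s=readout.read_state()["tool_pos"]
P=pts(q,np.ones(q["img"].shape[:2],bool)); k=(abs(P[:,:2]-s[:2])<.075).all(1)&(P[:,2]>.06)
print("lowest gripper z", np.sort(P[k,2])[[0,5,20]], "tcp",s)
E
```

```text
t 3.2 pos [0.4702 0.1553 0.1447] psi 8.6 w 1.0 F [0.4 0.9 1.2] q6 0.11
  delta tool xyz mm [ 2.6 -5.2 11.5] rot [-0.0061 -0.0246  0.0099]
   [0.001, -0.003, 0.006] ry -0.012
   [0.001, -0.003, 0.006] ry -0.012
small_bearing_center 0.73 [281. 203.] [113. 115. 118.] n 2325 1776 ztop 0.0266 topmid [0.4702 0.1688] med [0.4701 0.1689] rect [470.2 170.2] [40.3 43.3] 97.4
piston_center 0.93 [ 66. 101.] [76. 38. 20.] n 7396 2381 ztop 0.0481 topmid [0.3213 0.215 ] med [0.3201 0.2167] rect [331.  214.3] [49.3 67.2] 177.0
piston_center 0.82 [214. 358.] [95. 97. 99.] n 2356 415 ztop 0.0477 topmid [0.4344 0.0272] med [0.43   0.0359] rect [433.9  46.6] [56.5 39.5] 29.7
lowest gripper z [0.14212346 0.14457167 0.1494962 ] tcp [0.46958016 0.15611775 0.14454762]
```

View pics/w1.png

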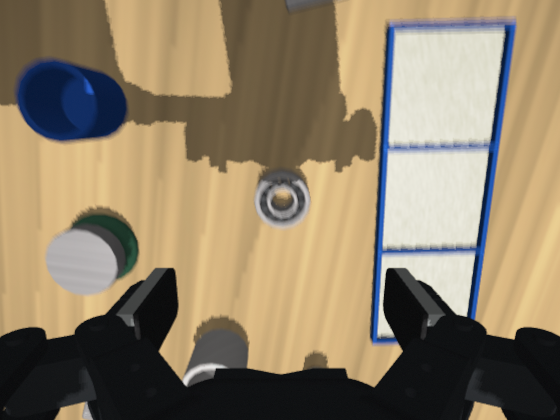

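Request:
{"api": "jog_arm", "payload": {
  "increments": [
    [0.001,0.035,0.006,-0.006,-0.024,0.01,0.8],
    [0.001,0.04,0.006,0,0,0,0.8],
    [0,0.03,0.001,0,0,0,0.8],
    [0,0,0,0,0,0,0.8]
  ]
}}

```text
time: 3.9
tool_pos: [0.4708, 0.1763, 0.0406]
tcp_rot: [-1.563, -0.148, 0.141]
wrist_force: [-0.9, 0.1, 0.1]
width: 0.796
```

```bash
python3 - <<'E'
from h import *
go(.4702,.169,.016,10)
E
```

```text
t 3.9 pos [0.4708 0.1763 0.0406] psi 10.6 w 0.796 F [-0.9  0.1  0.1] q6 0.12
  delta tool xyz mm [-2.  24.5 -7.2] rot [-0.0027  0.0101  0.0048]
```

Request:
{"api": "jog_arm", "payload": {
  "increments": [
    [-0.002,0.012,-0.007,-0.003,0.01,0.005,0.8],
    [0,0.008,0,0,0,0,0.8],
    [0,0,0,0,0,0,0.8]
  ]
}}

```text
time: 4.28
tool_pos: [0.4722, 0.1709, 0.0227]
tcp_rot: [-1.566, -0.143, 0.135]
wrist_force: [0.2, -0.1, 0.2]
width: 0.797
```

```bash
python3 - <<'E'
from h import *
go(.4702,.169,.016,10)
E
```

```text
t 4.28 pos [0.4722 0.1709 0.0227] psi 10.1 w 0.797 F [ 0.2 -0.1  0.2] q6 0.12
  delta tool xyz mm [-2.3  6.6 -1.6] rot [-0.0004  0.0023  0.0049]
```

Request:
{"api": "jog_arm", "payload": {
  "increments": [
    [-0.001,0.007,-0.002,0,0,0,0.7],
    [0,0,0,0,0,0,0.3],
    [0,0,0,0,0,0,0.3],
    [0,0,0,0,0,0,0.3],
    [0,0,0,0,0,0,0.3]
  ]
}}

```text
time: 4.9
tool_pos: [0.473, 0.1687, 0.0168]
tcp_rot: [-1.565, -0.144, 0.132]
wrist_force: [0.0, 0.1, 0.1]
width: 0.464
```

```bash
python3 - <<'E'
from h import *
for i in range(3): go(.4702,.169,.016,10)
E
```

```text
t 4.9 pos [0.473  0.1687 0.0168] psi 10.1 w 0.464 F [0.  0.1 0.1] q6 0.12
  delta tool xyz mm [-2.7  0.7  0.8] rot [-0.001   0.0012  0.0078]
t 4.9 pos [0.473  0.1687 0.0168] psi 10.1 w 0.464 F [0.  0.1 0.1] q6 0.12
  delta tool xyz mm [-2.7  0.7  0.8] rot [-0.001   0.0012  0.0078]
t 4.9 pos [0.473  0.1687 0.0168] psi 10.1 w 0.464 F [0.  0.1 0.1] q6 0.12
  delta tool xyz mm [-2.7  0.7  0.8] rot [-0.001   0.0012  0.0078]
```

Request:
{"api": "jog_arm", "payload": {
  "increments": [
    [0,0,0,0,0,0,0.3],
    [0,-0.04,0,0,0,0,0.3],
    [0,-0.06,0,0,0,0,0.3],
    [0,-0.04,0,0,0,0,0.3],
    [0,0,0,0,0,0,0.3]
  ]
}}

```text
time: 5.52
tool_pos: [0.4702, 0.1679, 0.1585]
tcp_rot: [-1.566, -0.14, 0.136]
wrist_force: [0.5, 0.1, -1.1]
width: 0.466
```

```bash
python3 - <<'E'
from m import *
rows(.593,.182,.07,9.7,4)
p=read_camera("wrist"); cv2.imwrite("pics/w2.png",p["img"])
measure(p,dict(tray3=(0,.01))); P=[]
for r in spotter.masks_of(p,"small_bearing_center")[:2]: P=pts(p,r["mask"]); print(r["p"],P.min(0),P.max(0),np.median(P,0))
E
```

```text
t 5.53 pos [0.4702 0.1679 0.1585] psi 10.1 w 0.466 F [ 0.5  0.1 -1.1] q6 0.12
  delta tool xyz mm [123.1  88.8  -7.6] rot [-0.0002  0.0067  0.0028]
   [0.031, 0.022, -0.002] ry 0.002
   [0.031, 0.022, -0.002] ry 0.002
   [0.031, 0.022, -0.002] ry 0.002
   [0.031, 0.022, -0.002] ry 0.002
tray3 0.83 [429. 170.] [208. 203. 196.] n 29397 7531 ztop 0.0103 topmid [0.5881 0.2007] med [0.5919 0.2247] rect [586.6 197.8] [ 92.  224.9] 100.0
0.85 [ 0.44141088  0.02355601 -0.00171624] [0.53295858 0.18894868 0.16933817] [0.46977349 0.16990141 0.16570797]
```

View pics/w2.png

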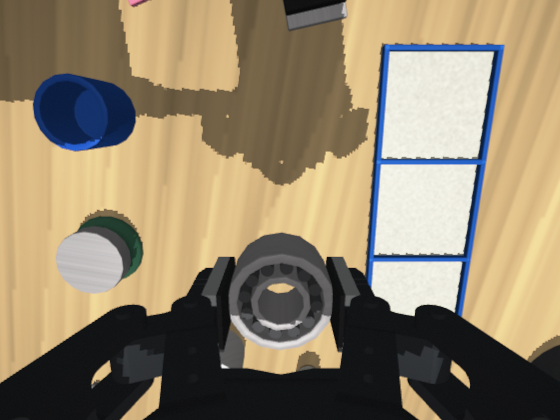

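Request:
{"api": "jog_arm", "payload": {
  "increments": [
    [0.03,0.01,-0.002,0,0.003,0,0.3],
    [0.04,0.015,-0.003,0,0.004,0,0.3],
    [0.035,0.015,-0.003,0,0,0,0.3],
    [0.015,0.015,-0.002,0,0,0,0.3],
    [0,0,0,0,0,0,0.3],
    [0,0,0,0,0,0,0.3]
  ]
}}

```text
time: 6.42
tool_pos: [0.5781, 0.1748, 0.0796]
tcp_rot: [-1.573, -0.107, 0.159]
wrist_force: [-0.2, -0.2, -0.9]
width: 0.468
```

```bash
python3 - <<'E'
from m import *
rows(.592,.180,.025,9.8,3)
p=read_camera("wrist"); cv2.imwrite("pics/w3.png",p["img"])
measure(p,dict(tray3=(0,.01)))
for r in spotter.masks_of(p,"small_bearing_center")[:2]: P=pts(p,r["mask"]);P=P[P[:,2]>.08]; print(r["p"],P.min(0),P.max(0),np.median(P,0))
E
```

```text
t 6.42 pos [0.5781 0.1748 0.0796] psi 9.7 w 0.468 F [-0.2 -0.2 -0.9] q6 0.08
  delta tool xyz mm [16.4 54.   3. ] rot [ 0.0032 -0.002  -0.0332]
   [0.005, 0.018, 0.001] ry -0.001
   [0.005, 0.018, 0.001] ry -0.001
   [0.005, 0.018, 0.001] ry -0.001
tray3 0.56 [311. 131.] [148. 148. 144.] n 42863 7765 ztop 0.01 topmid [0.5835 0.1911] med [0.5871 0.2297] rect [588.9 191.2] [ 88.3 225.1] 99.8
0.94 [0.55799717 0.15416206 0.08001387] [0.59939465 0.19604254 0.09076777] [0.57778456 0.17621793 0.08743837]
```

View pics/w3.png

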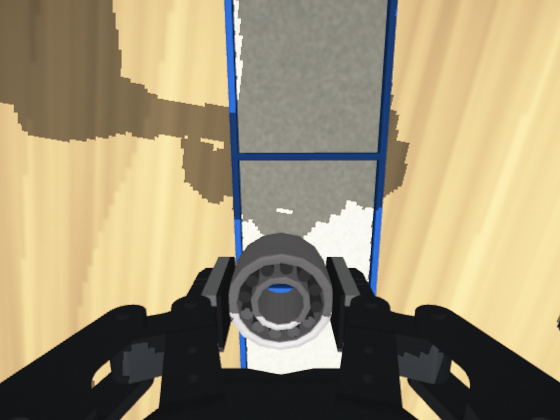

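```bash
cat >> m.py <<'E'
def tray(p,ang,c0,L):
    hsv=cv2.cvtColor(p["img"],cv2.COLOR_BGR2HSV); m=cv2.inRange(hsv,(105,120,40),(130,255,255))>0
    v,u=np.nonzero(m); q=np.array([at(p,(a,b),.01)[:2] for a,b in zip(u,v)])-c0
    best=None
    for a in np.arange(ang-2,ang+2.1,.25):
        r=np.radians(a); e=np.array([np.cos(r),np.sin(r)]); n=np.array([e[1],-e[0]])
        A,B=q@n,q@e; k=(abs(abs(A)-.042)<.008)&(abs(B)<L/2+.004)
        s=sum(A[k&(A*g>0)].std() for g in(1,-1))
        if best is None or s<best[0]: best=(s,a,A,B,k)
    s,a,A,B,k=best
    print("angle",a,"walls across mm",[round(1000*np.median(A[k&(A*g>0)]),1) for g in(-1,1)],"expect -42,42")
    k=abs(A)<.034; h,b=np.histogram(B[k]*1000,np.arange(-140,141,2)); print("cross walls along (mm:count)",[(int(b[i]+1),int(h[i])) for i in range(len(h)) if h[i]>.25*h.max()])
E
python3 - <<'E'
from m import *
p=read_camera("wrist"); tray(p,99.8,np.array([.592,.182]),.256)
p=read_camera("top"); tray(p,99.8,np.array([.592,.182]),.256); tray(p,96.6,np.array([.587,-.1748]),.216)
p=read_camera("scene"); tray(p,99.8,np.array([.592,.182]),.256); tray(p,96.6,np.array([.587,-.1748]),.216)
E
```

```text
angle 100.3 walls across mm [np.float64(-42.7), np.float64(39.9)] expect -42,42
cross walls along (mm:count) [(43, 421), (45, 339)]
angle 97.8 walls across mm [np.float64(nan), np.float64(nan)] expect -42,42
cross walls along (mm:count) []
angle 94.6 walls across mm [np.float64(-40.5), np.float64(nan)] expect -42,42
cross walls along (mm:count) []
angle 99.8 walls across mm [np.float64(-42.6), np.float64(42.1)] expect -42,42
cross walls along (mm:count) [(-129, 11), (-127, 17), (-125, 14), (-43, 17), (-41, 12), (39, 12), (41, 14), (43, 13), (123, 13), (125, 15), (127, 13)]
angle 96.35 walls across mm [np.float64(-43.5), np.float64(41.5)] expect -42,42
cross walls along (mm:count) [(-107, 13), (-105, 16), (-23, 13), (-21, 15), (105, 17), (107, 12)]
  ret = _var(a, axis=axis, dtype=dtype, out=out, ddof=ddof,
  arrmean = um.true_divide(arrmean, div, out=arrmean,
  ret = ret.dtype.type(ret / rcount)
  return _methods._mean(a, axis=axis, dtype=dtype,
  ret = ret.dtype.type(ret / rcount)
```

Request:
{"api": "jog_arm", "payload": {
  "increments": [
    [0.007,0,0.002,0.003,0,-0.033,0.3],
    [0.006,0.02,0.002,0,0,0,0.3],
    [0.001,0.02,0,0,0,0,0.3],
    [0,0.005,0,0,0,0,0.3],
    [0,0,0,0,0,0,0.3]
  ]
}}

```text
time: 7.35
tool_pos: [0.5937, 0.1822, 0.0339]
tcp_rot: [-1.566, -0.139, 0.128]
wrist_force: [-0.0, -0.3, -1.4]
width: 0.463
```

```bash
python3 - <<'E'
from h import *
go(.5915,.1815,.021,9.8)
E
```

```text
t 7.35 pos [0.5937 0.1822 0.0339] psi 9.7 w 0.463 F [-0.  -0.3 -1.4] q6 0.09
  delta tool xyz mm [-2.4 12.8 -0.3] rot [-0.0004 -0.0014  0.0072]
```

Request:
{"api": "jog_arm", "payload": {
  "increments": [
    [-0.002,0.008,0,0,0,0.007,0.3],
    [0,0.005,0,0,0,0,0.3],
    [0,0.001,0,0,0,0,0.3],
    [0,0,0,0,0,0,0.3]
  ]
}}

```text
time: 7.85
tool_pos: [0.5925, 0.182, 0.0212]
tcp_rot: [-1.566, -0.134, 0.133]
wrist_force: [0.4, 0.6, -1.2]
width: 0.464
```

```bash
python3 - <<'E'
from h import *
go(.5915,.1815,.021,9.8)
E
```

```text
t 7.85 pos [0.5925 0.182  0.0212] psi 9.7 w 0.464 F [ 0.4  0.6 -1.2] q6 0.09
  delta tool xyz mm [-1.   0.2 -0.3] rot [-0.0005 -0.0016  0.0007]
```

Request:
{"api": "jog_arm", "payload": {
  "increments": [
    [0,0.001,0,0,0,0,0.464],
    [0,0,0,0,0,0,0.58],
    [0,0,0,0,0,0,0.58],
    [0,-0.02,0,0,0,0,0.6],
    [0,-0.05,0,0,0,0,0.7],
    [0,-0.06,0,0,0,0,1]
  ]
}}

```text
time: 8.6
tool_pos: [0.5889, 0.1809, 0.1497]
tcp_rot: [-1.568, -0.125, 0.141]
wrist_force: [0.7, 0.9, -0.5]
width: 0.89
```

```bash
python3 - <<'E'
from h import *
rows(.456,-.348,.16,10,10)
E
```

```text
t 8.6 pos [0.5889 0.1809 0.1497] psi 9.7 w 0.89 F [ 0.7  0.9 -0.5] q6 0.09
  delta tool xyz mm [-220.2   -8.  -498.9] rot [ 0.0004 -0.0052 -0.0097]
   [-0.022, -0.001, -0.05] ry -0.001
   [-0.022, -0.001, -0.05] ry -0.001
   [-0.022, -0.001, -0.05] ry -0.001
   [-0.022, -0.001, -0.05] ry -0.001
   [-0.022, -0.001, -0.05] ry -0.001
   [-0.022, -0.001, -0.05] ry -0.001
   [-0.022, -0.001, -0.05] ry -0.001
   [-0.022, -0.001, -0.05] ry -0.001
   [-0.022, -0.001, -0.05] ry -0.001
   [-0.022, -0.001, -0.05] ry -0.001
```

Request:
{"api": "jog_arm", "payload": {
  "increments": [
    [-0.02,-0.001,-0.04,0,-0.005,-0.01,1],
    [-0.022,-0.001,-0.05,0,0,0,1],
    [-0.022,-0.001,-0.05,0,0,0,1],
    [-0.022,-0.001,-0.05,0,0,0,1],
    [-0.022,-0.001,-0.05,0,0,0,1],
    [-0.022,-0.001,-0.05,0,0,0,1],
    [-0.022,-0.001,-0.05,0,0,0,1],
    [-0.022,-0.001,-0.05,0,0,0,1],
    [-0.022,-0.001,-0.05,0,0,0,1],
    [-0.015,0,-0.03,0,0,0,1]
  ]
}}

```text
time: 9.85
tool_pos: [0.4718, -0.3316, 0.1834]
tcp_rot: [-1.574, -0.175, 0.11]
wrist_force: [0.4, 0.4, 0.8]
width: 1.003
```

Request:
{"api": "jog_arm", "payload": {
  "increments": [
    [0,0,0,0,0,0,1],
    [0,0,0,0,0,0,1]
  ]
}}

```text
time: 10.1
tool_pos: [0.4715, -0.3339, 0.186]
tcp_rot: [-1.576, -0.174, 0.105]
wrist_force: [0.5, 0.2, 0.6]
width: 1.0
```

```bash
python3 - <<'E'
from m import *
p=read_camera("wrist"); 
rows(.456,-.348,.017,10,3)
measure(p,{k:ALL[k] for k in("large_bearing_center",)})
E
```

```text
t 10.15 pos [ 0.4716 -0.3338  0.186 ] psi 10.2 w 0.999 F [ 0.1  0.5 -0.6] q6 -0.86
  delta tool xyz mm [-25.1 168.3  -8.8] rot [0.0141 0.0033 0.0426]
   [-0.006, 0.056, -0.004] ry 0.001
   [-0.006, 0.056, -0.004] ry 0.001
   [-0.006, 0.056, -0.004] ry 0.001
large_bearing_center 0.79 [246. 215.] [119. 119. 122.] n 3412 2653 ztop 0.0265 topmid [ 0.4531 -0.3478] med [ 0.4528 -0.3473] rect [ 453.1 -345.4] [57.4 62.5] 97.1
```

Request:
{"api": "jog_arm", "payload": {
  "increments": [
    [0,0,0,0.014,0.003,0.043,1],
    [-0.01,0.04,-0.005,0,0,0,1],
    [-0.009,0.045,-0.005,0,0,0,1],
    [0,0.04,0,0,0,0,1],
    [0,0,0,0,0,0,1]
  ]
}}

```text
time: 10.82
tool_pos: [0.4585, -0.3411, 0.0606]
tcp_rot: [-1.567, -0.147, 0.144]
wrist_force: [-0.8, 0.7, 0.4]
width: 1.001
```

```bash
python3 - <<'E'
from h import *
go(.454,-.3478,.017,10)
E
```

```text
t 10.82 pos [ 0.4585 -0.3411  0.0606] psi 10.6 w 1.001 F [-0.8  0.7  0.4] q6 -0.87
  delta tool xyz mm [-5.7 43.6 -5.7] rot [0.0014 0.0108 0.0015]
```

Request:
{"api": "jog_arm", "payload": {
  "increments": [
    [-0.006,0.01,-0.006,0,0.01,0,1],
    [0,0.018,0,0,0,0,1],
    [0,0.014,0,0,0,0,1],
    [0,0,0,0,0,0,1]
  ]
}}

```text
time: 11.32
tool_pos: [0.4571, -0.3498, 0.0207]
tcp_rot: [-1.573, -0.144, 0.133]
wrist_force: [0.2, 0.9, -0.2]
width: 0.997
```

```bash
python3 - <<'E'
from h import *
go(.454,-.3478,.016,10)
E
```

```text
t 11.32 pos [ 0.4571 -0.3498  0.0207] psi 10.1 w 0.997 F [ 0.2  0.9 -0.2] q6 -0.87
  delta tool xyz mm [-2.7  4.7  2.6] rot [0.0071 0.0022 0.0063]
```

Request:
{"api": "jog_arm", "payload": {
  "increments": [
    [-0.002,0.005,0.002,0.005,0,0.005,1],
    [0,0,0,0,0,0,0.6],
    [0,0,0,0,0,0,0.5],
    [0,0,0,0,0,0,0.5],
    [0,0,0,0,0,0,0.5],
    [0,0,0,0,0,0,0.5]
  ],
  "force": 70
}}

```text
time: 12.08
tool_pos: [0.4554, -0.3489, 0.0168]
tcp_rot: [-1.569, -0.141, 0.137]
wrist_force: [-0.0, 0.1, -0.6]
width: 0.667
```

Request:
{"api": "jog_arm", "payload": {
  "increments": [
    [0,-0.03,0,0,0,0,0.5],
    [0,-0.05,0,0,0,0,0.5],
    [0,-0.05,0,0,0,0,0.5],
    [0,0,0,0,0,0,0.5]
  ]
}}

```text
time: 12.58
tool_pos: [0.4535, -0.3471, 0.1476]
tcp_rot: [-1.565, -0.138, 0.14]
wrist_force: [0.1, -0.8, -3.2]
width: 0.668
```

```bash
python3 - <<'E'
from m import *
p=read_camera("wrist");
for r in spotter.masks_of(p,"large_bearing_center")[:2]: P=pts(p,r["mask"]);P=P[P[:,2]>.08]; print(r["p"],P.min(0),P.max(0),np.median(P,0))
rows(.604,.098,.13,10,10)
E
```

```text
0.62 [ 0.42363814 -0.37588552  0.13021866] [ 0.48223076 -0.31562451  0.15847987] [ 0.45279937 -0.3437835   0.15501711]
t 12.68 pos [ 0.4505 -0.3446  0.1425] psi 10.1 w 0.665 F [-0.3 -0.1 -3.8] q6 -0.87
  delta tool xyz mm [229.   14.3 408.7] rot [-0.0085  0.0021 -0.0076]
   [0.023, 0.001, 0.041] ry 0.0
   [0.023, 0.001, 0.041] ry 0.0
   [0.023, 0.001, 0.041] ry 0.0
   [0.023, 0.001, 0.041] ry 0.0
   [0.023, 0.001, 0.041] ry 0.0
   [0.023, 0.001, 0.041] ry 0.0
   [0.023, 0.001, 0.041] ry 0.0
   [0.023, 0.001, 0.041] ry 0.0
   [0.023, 0.001, 0.041] ry 0.0
   [0.023, 0.001, 0.041] ry 0.0
```

Request:
{"api": "jog_arm", "payload": {
  "increments": [
    [0.018,0,0.03,-0.008,0,-0.008,0.5],
    [0.023,0,0.041,0,0,0,0.5],
    [0.023,0,0.041,0,0,0,0.5],
    [0.023,0,0.041,0,0,0,0.5],
    [0.023,0,0.041,0,0,0,0.5],
    [0.023,0,0.041,0,0,0,0.5],
    [0.023,0,0.041,0,0,0,0.5],
    [0.023,0,0.041,0,0,0,0.5],
    [0.023,0,0.041,0,0,0,0.5],
    [0.015,0,0.03,0,0,0,0.5]
  ]
}}

```text
time: 13.92
tool_pos: [0.5811, 0.09, 0.1136]
tcp_rot: [-1.552, -0.098, 0.168]
wrist_force: [-0.2, 1.0, -3.0]
width: 0.666
```

Request:
{"api": "jog_arm", "payload": {
  "increments": [
    [0.005,0,0.01,0,0,0,0.5],
    [0,0,0,0,0,0,0.5],
    [0,0,0,0,0,0,0.5]
  ]
}}

```text
time: 14.3
tool_pos: [0.58, 0.1015, 0.1071]
tcp_rot: [-1.553, -0.092, 0.18]
wrist_force: [0.5, -0.1, -2.2]
width: 0.661
```

```bash
python3 - <<'E'
from m import *
p=read_camera("wrist"); cv2.imwrite("pics/w4.png",p["img"])
go(.605,.100,.04,9.9); tray(p,99.9,np.array([.591,.183]),.256)
for n in ("large_bearing_center","small_bearing_center"):
  for r in spotter.masks_of(p,n)[:2]:
    P=pts(p,r["mask"]); h=np.percentile(P[:,2],70); P=P[abs(P[:,2]-h)<.006]; print(n,round(r["p"],2),h,((P.min(0)+P.max(0))/2).round(4))
E
```

```text
t 14.35 pos [0.58   0.1014 0.1071] psi 9.9 w 0.664 F [ 0.3  0.4 -3.4] q6 -0.06
  delta tool xyz mm [28.1 65.6 -6.9] rot [-0.0182  0.0003 -0.0546]
angle 99.9 walls across mm [np.float64(-41.9), np.float64(40.5)] expect -42,42
cross walls along (mm:count) [(-43, 225), (-41, 322), (39, 201), (41, 419), (43, 342)]
large_bearing_center 0.59 0.11547209349371775 [0.58   0.1028 0.1144]
small_bearing_center 0.86 0.029622508090375668 [0.5929 0.1819 0.028 ]
```

View pics/w4.png

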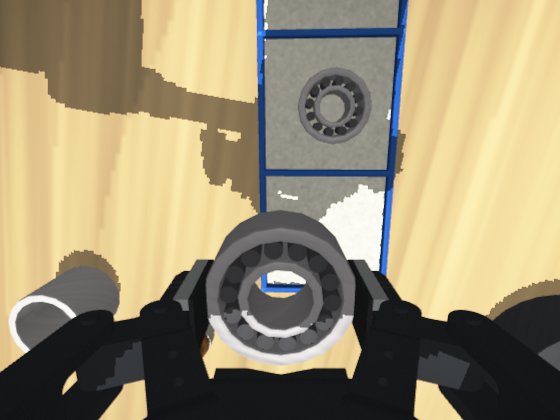

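Request:
{"api": "jog_arm", "payload": {
  "increments": [
    [0,0,0,-0.018,0,-0.054,0.5],
    [0.014,0.01,-0.003,0,0,0,0.5],
    [0.013,0.03,-0.003,0,0,0,0.5],
    [0,0.015,0,0,0,0,0.5],
    [0,0,0,0,0,0,0.5]
  ]
}}

```text
time: 15.08
tool_pos: [0.6124, 0.0967, 0.053]
tcp_rot: [-1.567, -0.136, 0.127]
wrist_force: [-0.9, -0.1, -2.8]
width: 0.667
```

```bash
python3 - <<'E'
from h import *
go(.605,.0995,.0215,9.9)
E
```

```text
t 15.07 pos [0.6124 0.0967 0.053 ] psi 9.6 w 0.667 F [-0.9 -0.1 -2.8] q6 -0.05
  delta tool xyz mm [-7.  31.4  4.1] rot [ 0.0003 -0.0049  0.0057]
```

Request:
{"api": "jog_arm", "payload": {
  "increments": [
    [-0.007,0.01,0.004,0,-0.005,0.005,0.5],
    [0,0.01,0,0,0,0,0.5],
    [0,0.007,0,0,0,0,0.5],
    [0,0,0,0,0,0,0.5]
  ]
}}

```text
time: 15.58
tool_pos: [0.6048, 0.0998, 0.0256]
tcp_rot: [-1.567, -0.138, 0.135]
wrist_force: [0.6, 0.6, -2.9]
width: 0.667
```

```bash
python3 - <<'E'
from h import *
go(.605,.0995,.0215,9.9)
E
```

```text
t 15.57 pos [0.6048 0.0998 0.0256] psi 9.9 w 0.667 F [ 0.6  0.6 -2.9] q6 -0.05
  delta tool xyz mm [ 0.2  4.1 -0.4] rot [0.0003 0.0007 0.0017]
```

Request:
{"api": "jog_arm", "payload": {
  "increments": [
    [0,0.004,0,0,0,0,0.5],
    [0,0.0005,0,0,0,0,0.5],
    [0,0,0,0,0,0,0.5]
  ]
}}

```text
time: 15.95
tool_pos: [0.6056, 0.1, 0.0217]
tcp_rot: [-1.567, -0.139, 0.134]
wrist_force: [-0.3, 0.6, -2.9]
width: 0.665
```

Request:
{"api": "jog_arm", "payload": {
  "increments": [
    [0,0,0,0,0,0,0.8],
    [0,0,0,0,0,0,0.8],
    [0,-0.02,0,0,0,0,0.8],
    [0,-0.05,0,0,0,0,0.8],
    [0,-0.06,0,0,0,0,0.8],
    [0,0,0,0,0,0,1]
  ]
}}

```text
time: 16.7
tool_pos: [0.608, 0.1003, 0.1625]
tcp_rot: [-1.566, -0.145, 0.127]
wrist_force: [-0.4, -0.6, 0.4]
width: 0.982
```

```bash
python3 - <<'E'
from h import *
rows(.43,-.145,.15,10,6)
E
```

```text
t 16.7 pos [0.608  0.1003 0.1625] psi 9.9 w 0.982 F [-0.4 -0.6  0.4] q6 -0.05
  delta tool xyz mm [-217.8   10.2 -210.9] rot [ 0.0008 -0.001   0.0111]
   [-0.036, 0.002, -0.035] ry -0.0
   [-0.036, 0.002, -0.035] ry -0.0
   [-0.036, 0.002, -0.035] ry -0.0
   [-0.036, 0.002, -0.035] ry -0.0
   [-0.036, 0.002, -0.035] ry -0.0
   [-0.036, 0.002, -0.035] ry -0.0
```

Request:
{"api": "jog_arm", "payload": {
  "increments": [
    [-0.03,0.002,-0.03,0,0,0.01,1],
    [-0.036,0.002,-0.036,0,0,0,1],
    [-0.036,0.002,-0.036,0,0,0,1],
    [-0.036,0.002,-0.036,0,0,0,1],
    [-0.036,0.002,-0.036,0,0,0,1],
    [-0.03,0.002,-0.036,0,0,0,1],
    [0,0,0,0,0,0,1],
    [0,0,0,0,0,0,1]
  ]
}}

```text
time: 17.7
tool_pos: [0.4415, -0.1479, 0.1568]
tcp_rot: [-1.57, -0.149, 0.126]
wrist_force: [-0.1, -0.2, 0.3]
width: 1.0
```

```bash
python3 - <<'E'
from m import *
p=read_camera("wrist"); go(.445,-.145,.016,10)
measure(p,{k:ALL[k] for k in("castle_nut_center",)})
r=spotter.masks_of(p,"castle_nut_center")[0]; u,v=map(int,r["location"]); u=max(u,60);v=max(v,60)
cv2.imwrite("pics/nut.png",cv2.resize(p["img"][v-60:v+60,u-60:u+60],None,fx=4,fy=4,interpolation=2)); print(u,v)
E
```

```text
t 17.75 pos [ 0.4416 -0.1477  0.1567] psi 10.1 w 1.0 F [-0.7 -0.7 -0.4] q6 -0.56
  delta tool xyz mm [  1.9 140.7   2.7] rot [0.0048 0.0015 0.0137]
castle_nut_center 0.63 [280. 203.] [151. 152. 155.] n 1914 735 ztop 0.0285 topmid [ 0.4428 -0.1439] med [ 0.443  -0.1434] rect [ 442.4 -140.9] [39.  37.7] 9.9
280 203
```

View pics/nut.png

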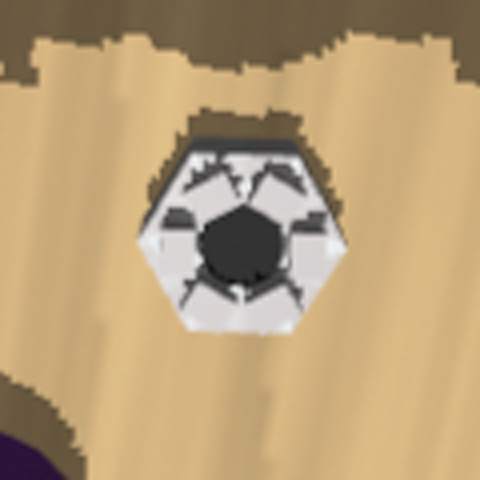

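Request:
{"api": "jog_arm", "payload": {
  "increments": [
    [0,0.01,0,0.005,0.105,0.014,1],
    [0,0.02,0,0,0.105,0,1],
    [0,0.02,0,0,0.105,0,1],
    [0,0.02,0,0,0.105,0,1],
    [0,0.015,0,0,0.105,0,1],
    [0,0,0,0,0,0,1]
  ]
}}

```text
time: 18.6
tool_pos: [0.447, -0.1413, 0.07]
tcp_rot: [-1.551, 0.275, -0.276]
wrist_force: [0.1, 0.1, 0.7]
width: 1.0
```

```bash
python3 - <<'E'
from h import *
go(.443,-.1438,.016,-20)
E
```

```text
t 18.6 pos [ 0.447  -0.1413  0.07  ] psi -20.1 w 1.0 F [0.1 0.1 0.7] q6 -0.01
  delta tool xyz mm [-2.9 54.  -3.8] rot [-0.0018 -0.0024  0.0007]
```

Request:
{"api": "jog_arm", "payload": {
  "increments": [
    [-0.003,0.015,-0.004,0,0,0,1],
    [0,0.02,0,0,0,0,0.8],
    [0,0.014,0,0,0,0,0.7],
    [0,0,0,0,0,0,0.65]
  ]
}}

```text
time: 19.1
tool_pos: [0.4444, -0.1437, 0.02]
tcp_rot: [-1.553, 0.267, -0.272]
wrist_force: [-0.2, -0.7, -0.5]
width: 0.652
```

```bash
python3 - <<'E'
from h import *
go(.443,-.1438,.015,-20)
E
```

```text
t 19.1 pos [ 0.4444 -0.1437  0.02  ] psi -19.7 w 0.652 F [-0.2 -0.7 -0.5] q6 -0.03
  delta tool xyz mm [-1.3  5.  -0.6] rot [-0.0016  0.0055  0.0035]
```

Request:
{"api": "jog_arm", "payload": {
  "increments": [
    [-0.001,0.005,-0.001,0,0.005,0,0.65],
    [0,0,0,0,0,0,0.3],
    [0,0,0,0,0,0,0.3],
    [0,0,0,0,0,0,0.3],
    [0,0,0,0,0,0,0.3],
    [0,0,0,0,0,0,0.3]
  ],
  "force": 60
}}

```text
time: 19.85
tool_pos: [0.4443, -0.145, 0.0162]
tcp_rot: [-1.553, 0.268, -0.279]
wrist_force: [0.7, -0.7, -0.7]
width: 0.406
```

Request:
{"api": "jog_arm", "payload": {
  "increments": [
    [0,-0.03,0,0,0,0,0.3],
    [0,-0.05,0,0,0,0,0.3],
    [0,-0.05,0,0,0,0,0.3],
    [0,0,0,0,0,0,0.3]
  ]
}}

```text
time: 20.35
tool_pos: [0.4423, -0.1445, 0.1486]
tcp_rot: [-1.552, 0.271, -0.276]
wrist_force: [-0.8, 0.3, -1.6]
width: 0.406
```

```bash
python3 - <<'E'
from m import *
p=read_camera("wrist");
for r in spotter.masks_of(p,"castle_nut_center")[:2]: P=pts(p,r["mask"]);P=P[P[:,2]>.08]; print(r["p"],((P.min(0)+P.max(0))/2).round(4),np.median(P,0))
rows(.55,.240,.13,10,10)
E
```

```text
0.63 [ 0.4415 -0.1432  0.147 ] [ 0.44295268 -0.1392763   0.1536699 ]
t 20.45 pos [ 0.4389 -0.1431  0.1442] psi -20.0 w 0.406 F [-0.3  0.3 -2.5] q6 -0.02
  delta tool xyz mm [-26.3  15.  398. ] rot [-0.0032 -0.5229 -0.0048]
   [-0.003, 0.001, 0.04] ry -0.052
   [-0.001, 0.001, 0.04] ry -0.052
   [0.002, 0.001, 0.04] ry -0.052
   [0.004, 0.001, 0.04] ry -0.052
   [0.006, 0.001, 0.039] ry -0.052
   [0.008, 0.001, 0.039] ry -0.052
   [0.01, 0.001, 0.039] ry -0.052
   [0.012, 0.001, 0.038] ry -0.052
   [0.014, 0.001, 0.037] ry -0.052
   [0.016, 0.001, 0.037] ry -0.052
```

Request:
{"api": "jog_arm", "payload": {
  "increments": [
    [-0.003,0,0.03,0,-0.052,0,0.3],
    [-0.001,0,0.04,0,-0.052,0,0.3],
    [0.002,0,0.04,0,-0.052,0,0.3],
    [0.004,0,0.04,0,-0.052,0,0.3],
    [0.006,0,0.039,0,-0.052,0,0.3],
    [0.008,0,0.039,0,-0.052,0,0.3],
    [0.01,0,0.039,0,-0.052,0,0.3],
    [0.012,0,0.038,0,-0.052,0,0.3],
    [0.014,0,0.037,0,-0.052,0,0.3],
    [0.016,0,0.037,0,-0.052,0,0.3]
  ]
}}

```text
time: 21.7
tool_pos: [0.5307, 0.2389, 0.1154]
tcp_rot: [-1.563, -0.105, 0.183]
wrist_force: [0.3, 0.3, -1.4]
width: 0.407
```

Request:
{"api": "jog_arm", "payload": {
  "increments": [
    [0.01,0,0.01,0,0,0,0.3],
    [0,0,0,0,0,0,0.3],
    [0,0,0,0,0,0,0.3]
  ]
}}

```text
time: 22.08
tool_pos: [0.5351, 0.2504, 0.1085]
tcp_rot: [-1.566, -0.098, 0.193]
wrist_force: [0.0, 0.1, -0.9]
width: 0.404
```

```bash
python3 - <<'E'
from m import *
p=read_camera("wrist"); go(.5765,.2655,.04,9.9); tray(p,99.9,np.array([.591,.183]),.256)
for r in spotter.masks_of(p,"castle_nut_center")[:2]: P=pts(p,r["mask"]);P=P[P[:,2]>.04]; print(r["p"],((P.min(0)+P.max(0))/2).round(4),np.median(P,0))
E
```

```text
t 22.12 pos [0.5351 0.2502 0.1085] psi 10.6 w 0.405 F [ 0.3 -1.1 -0.6] q6 0.19
  delta tool xyz mm [47.6 65.8  7.1] rot [-0.0043  0.0121 -0.0602]
angle 100.4 walls across mm [np.float64(-41.7), np.float64(40.5)] expect -42,42
cross walls along (mm:count) [(43, 122), (45, 140), (125, 250), (127, 345)]
0.6 [0.5344 0.2522 0.1066] [0.53453199 0.25672341 0.11360588]
```

Request:
{"api": "jog_arm", "payload": {
  "increments": [
    [0,0,0,-0.004,0.012,-0.06,0.3],
    [0.02,0.005,0.004,0,0,0,0.3],
    [0.019,0.025,0.004,0,0,0,0.3],
    [0,0.025,0,0,0,0,0.3],
    [0,0,0,0,0,0,0.3]
  ]
}}

```text
time: 22.8
tool_pos: [0.5738, 0.2598, 0.0553]
tcp_rot: [-1.566, -0.134, 0.126]
wrist_force: [-0.9, -0.8, -1.9]
width: 0.408
```

```bash
python3 - <<'E'
from h import *
go(.576,.2655,.0205,9.9)
E
```

```text
t 22.8 pos [0.5738 0.2598 0.0553] psi 9.5 w 0.408 F [-0.9 -0.8 -1.9] q6 0.22
  delta tool xyz mm [ 3.  34.8  5.3] rot [-0.0002 -0.0075  0.0049]
```

Request:
{"api": "jog_arm", "payload": {
  "increments": [
    [0.003,0.01,0.005,0,-0.007,0.005,0.3],
    [0,0.01,0,0,0,0,0.3],
    [0,0.008,0,0,0,0,0.3],
    [0,0,0,0,0,0,0.3]
  ]
}}

```text
time: 23.3
tool_pos: [0.5776, 0.2653, 0.0286]
tcp_rot: [-1.565, -0.137, 0.132]
wrist_force: [-0.8, 0.8, -1.2]
width: 0.405
```

```bash
python3 - <<'E'
from h import *
go(.576,.2655,.0205,9.9)
E
```

```text
t 23.3 pos [0.5776 0.2653 0.0286] psi 9.8 w 0.405 F [-0.8  0.8 -1.2] q6 0.22
  delta tool xyz mm [-1.5  8.1  0.4] rot [-0.001  -0.0012  0.0035]
```

Request:
{"api": "jog_arm", "payload": {
  "increments": [
    [-0.001,0.005,0,0,0,0,0.3],
    [0,0.003,0,0,0,0,0.3],
    [0,0,0,0,0,0,0.3]
  ]
}}

```text
time: 23.68
tool_pos: [0.5769, 0.2654, 0.0206]
tcp_rot: [-1.565, -0.138, 0.131]
wrist_force: [0.1, 0.1, -1.1]
width: 0.407
```

Request:
{"api": "jog_arm", "payload": {
  "increments": [
    [0,0,0,0,0,0,0.53],
    [0,0,0,0,0,0,0.53],
    [0,-0.02,0,0,0,0,0.55],
    [0,-0.05,0,0,0,0,0.8],
    [0,-0.06,0,0,0,0,1],
    [0,0,0,0,0,0,1]
  ]
}}

```text
time: 24.42
tool_pos: [0.5782, 0.2659, 0.1604]
tcp_rot: [-1.563, -0.142, 0.127]
wrist_force: [0.8, 0.6, 0.9]
width: 1.0
```

```bash
python3 - <<'E'
from h import *
rows(.455,.335,.16,22,4)
E
```

```text
t 24.43 pos [0.5782 0.2659 0.1604] psi 9.8 w 1.0 F [0.8 0.6 0.9] q6 0.22
  delta tool xyz mm [-109.6   -0.5   89.2] rot [-0.0013 -0.2122  0.0101]
   [-0.027, 0.0, 0.022] ry -0.053
   [-0.026, 0.0, 0.024] ry -0.053
   [-0.025, 0.0, 0.025] ry -0.053
   [-0.024, 0.0, 0.026] ry -0.053
```

Request:
{"api": "jog_arm", "payload": {
  "increments": [
    [-0.027,0,0.022,0,-0.053,0.01,1],
    [-0.026,0,0.024,0,-0.053,0,1],
    [-0.025,0,0.025,0,-0.053,0,1],
    [-0.024,0,0.025,0,-0.053,0,1],
    [0,0,0,0,0,0,1],
    [0,0,0,0,0,0,1]
  ]
}}

```text
time: 25.18
tool_pos: [0.4537, 0.3351, 0.1663]
tcp_rot: [-1.545, -0.311, 0.299]
wrist_force: [-0.3, -0.8, 0.5]
width: 0.997
```

```bash
python3 - <<'E'
from m import *
p=read_camera("wrist"); go(.459,.348,.015,22)
measure(p,{k:ALL[k] for k in("brake_pad_center",)})
cv2.imwrite("pics/pad.png",p["img"])
E
```

```text
t 25.23 pos [0.4538 0.3351 0.1663] psi 22.3 w 1.002 F [ 0.4  0.2 -0.6] q6 0.2
  delta tool xyz mm [  8.4 151.4   9.5] rot [-0.003   0.0044  0.0085]
brake_pad_center 0.73 [289. 186.] [52. 54. 55.] n 5664 4692 ztop 0.0179 topmid [0.4566 0.3499] med [0.4564 0.3517] rect [456.2 352. ] [44.1 87.8] 112.0
brake_pad_center 0.72 [146. 132.] [124. 103. 168.] n 7022 5463 ztop 0.0177 topmid [0.3337 0.3453] med [0.3333 0.3473] rect [335.7 346.5] [48.7 88.3] 121.5
brake_pad_center 0.68 [  2. 112.] [63. 56. 94.] n 125 0 ztop 0.0059 topmid 0 med 0 rect [232.4 319.7] [ 5.2 20.4] 100.3
```

View pics/pad.png

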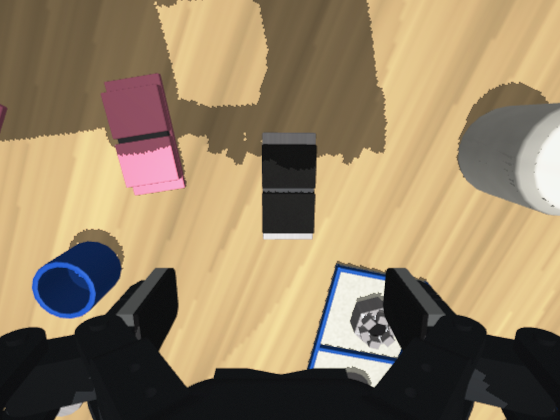

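Request:
{"api": "jog_arm", "payload": {
  "increments": [
    [0.004,0.03,0.006,-0.003,0.004,0.008,0.8],
    [0.004,0.045,0.006,0,0,0,0.8],
    [0,0.04,0,0,0,0,0.8],
    [0,0,0,0,0,0,0.8]
  ]
}}

```text
time: 25.78
tool_pos: [0.4629, 0.3488, 0.0503]
tcp_rot: [-1.549, -0.301, 0.293]
wrist_force: [0.4, -0.1, 0.4]
width: 0.801
```

```bash
python3 - <<'E'
from h import *
go(.457,.349,.014,22)
E
```

```text
t 25.77 pos [0.4629 0.3488 0.0503] psi 21.7 w 0.801 F [ 0.4 -0.1  0.4] q6 0.23
  delta tool xyz mm [-5.6 36.3  2.3] rot [-0.0002 -0.0059  0.0053]
```

Request:
{"api": "jog_arm", "payload": {
  "increments": [
    [-0.005,0.012,0.002,0,-0.006,0.005,0.75],
    [0,0.012,0,0,0,0,0.75],
    [0,0.008,0,0,0,0,0.75],
    [0,0,0,0,0,0,0.75]
  ]
}}

```text
time: 26.28
tool_pos: [0.461, 0.3503, 0.0208]
tcp_rot: [-1.547, -0.305, 0.295]
wrist_force: [-0.2, -0.7, -0.3]
width: 0.747
```

```bash
python3 - <<'E'
from h import *
go(.457,.349,.014,22)
E
```

```text
t 26.27 pos [0.461  0.3503 0.0208] psi 21.9 w 0.747 F [-0.2 -0.7 -0.3] q6 0.22
  delta tool xyz mm [-4.3  6.8  0.3] rot [-0.0017 -0.0011  0.0069]
```

Request:
{"api": "jog_arm", "payload": {
  "increments": [
    [-0.003,0.006,0,0,0,0.005,0.7],
    [0,0,0,0,0,0,0.4],
    [0,0,0,0,0,0,0.4],
    [0,0,0,0,0,0,0.4],
    [0,0,0,0,0,0,0.4],
    [0,0,0,0,0,0,0.4]
  ],
  "force": 80
}}

```text
time: 27.02
tool_pos: [0.4587, 0.3497, 0.0158]
tcp_rot: [-1.547, -0.303, 0.298]
wrist_force: [-0.4, -0.2, -0.7]
width: 0.494
```

Request:
{"api": "jog_arm", "payload": {
  "increments": [
    [0,-0.03,0,0,0,0,0.4],
    [0,-0.05,0,0,0,0,0.4],
    [0,-0.05,0,0,0,0,0.4],
    [0,0,0,0,0,0,0.4]
  ]
}}

```text
time: 27.52
tool_pos: [0.4566, 0.3481, 0.1463]
tcp_rot: [-1.549, -0.298, 0.303]
wrist_force: [-0.1, 0.7, -2.0]
width: 0.491
```

```bash
python3 - <<'E'
from m import *
p=read_camera("wrist");cv2.imwrite("pics/padheld.png",p["img"])
for r in spotter.masks_of(p,"brake_pad_center")[:2]: P=pts(p,r["mask"]);P=P[P[:,2]>.08]; print(r["p"],len(P), len(P) and (P.min(0),P.max(0)))
rows(.57,-.145,.15,6.5,10)
E
```

```text
0.87 20305 (array([0.41979525, 0.30776462, 0.13182366]), array([0.48891946, 0.39957963, 0.14952686]))
0.83 0 0
t 27.62 pos [0.4535 0.3459 0.1413] psi 21.9 w 0.493 F [-0.6  0.2 -2.6] q6 0.22
  delta tool xyz mm [ -75.5   -7.2 -498.9] rot [ 0.0028  0.2696 -0.0114]
   [-0.008, -0.001, -0.05] ry 0.027
   [-0.006, -0.001, -0.05] ry 0.027
   [-0.005, -0.001, -0.05] ry 0.027
   [-0.003, -0.001, -0.05] ry 0.027
   [-0.002, -0.001, -0.05] ry 0.027
   [-0.001, -0.001, -0.05] ry 0.027
   [0.001, -0.001, -0.05] ry 0.027
   [0.002, -0.001, -0.05] ry 0.027
   [0.003, -0.001, -0.05] ry 0.027
   [0.005, -0.001, -0.05] ry 0.027
```

View pics/padheld.png

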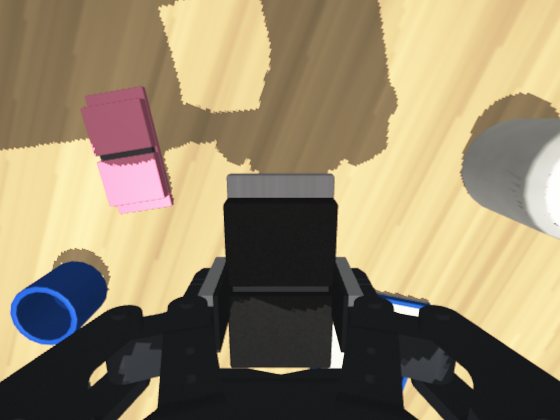

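Request:
{"api": "jog_arm", "payload": {
  "increments": [
    [-0.008,-0.003,-0.035,0,0.027,-0.01,0.4],
    [-0.006,0,-0.05,0,0.027,0,0.4],
    [-0.005,0,-0.05,0,0.027,0,0.4],
    [-0.003,0,-0.05,0,0.027,0,0.4],
    [-0.002,0,-0.05,0,0.027,0,0.4],
    [-0.001,0,-0.05,0,0.027,0,0.4],
    [0.001,0,-0.05,0,0.027,0,0.4],
    [0.002,0,-0.05,0,0.027,0,0.4],
    [0.003,0,-0.05,0,0.027,0,0.4],
    [0.005,0,-0.04,0,0.027,0,0.4]
  ]
}}

```text
time: 28.88
tool_pos: [0.5451, -0.1318, 0.1169]
tcp_rot: [-1.572, -0.051, 0.123]
wrist_force: [0.5, 0.5, -1.6]
width: 0.493
```

Request:
{"api": "jog_arm", "payload": {
  "increments": [
    [0,0,0,0,0,0,0.4],
    [0,0,0,0,0,0,0.4],
    [0,0,0,0,0,0,0.4]
  ]
}}

```text
time: 29.25
tool_pos: [0.5407, -0.1322, 0.1103]
tcp_rot: [-1.568, -0.04, 0.129]
wrist_force: [1.1, 0.6, -2.2]
width: 0.487
```

```bash
python3 - <<'E'
from m import *
p=read_camera("wrist"); go(.581,-.133,.05,6.5); tray(p,96.5,np.array([.586,-.175]),.216)
for r in spotter.masks_of(p,"brake_pad_center")[:2]: P=pts(p,r["mask"]);P=P[P[:,2]>.06]; print(r["p"],len(P), len(P) and ((P.min(0)+P.max(0))/2, P.min(0),P.max(0)))
E
```

```text
t 29.3 pos [ 0.5406 -0.132   0.1103] psi 6.2 w 0.489 F [ 0.2 -0.5 -0.9] q6 -0.37
  delta tool xyz mm [43.4 57.9 -5.6] rot [-0.0043 -0.0057 -0.0571]
angle 97.25 walls across mm [np.float64(-42.4), np.float64(39.8)] expect -42,42
cross walls along (mm:count) [(105, 132), (107, 342), (109, 153)]
0.89 20572 (array([ 0.53971669, -0.12639014,  0.13150134]), array([ 0.5136078 , -0.16969229,  0.09517403]), array([ 0.56582557, -0.083088  ,  0.16782865]))
```

Request:
{"api": "jog_arm", "payload": {
  "increments": [
    [0,0,0,-0.004,-0.006,-0.057,0.4],
    [0.019,0.005,-0.003,0,0,0,0.4],
    [0.018,0.025,-0.003,0,0,0,0.4],
    [0,0.02,0,0,0,0,0.4],
    [0,0,0,0,0,0,0.4]
  ]
}}

```text
time: 29.98
tool_pos: [0.5802, -0.129, 0.0615]
tcp_rot: [-1.569, -0.099, 0.091]
wrist_force: [-0.4, -0.1, -1.8]
width: 0.488
```

```bash
python3 - <<'E'
from h import *
go(.580,-.134,.02,6.7)
E
```

```text
t 29.98 pos [ 0.5802 -0.129   0.0615] psi 7.0 w 0.488 F [-0.4 -0.1 -1.8] q6 -0.38
  delta tool xyz mm [-1.  41.5 -4.9] rot [0.0008 0.0044 0.0051]
```

Request:
{"api": "jog_arm", "payload": {
  "increments": [
    [-0.001,0.012,-0.005,0,0.004,0.005,0.4],
    [0,0.012,0,0,0,0,0.4],
    [0,0.01,0,0,0,0,0.4],
    [0,0,0,0,0,0,0.4]
  ]
}}

```text
time: 30.48
tool_pos: [0.5807, -0.134, 0.0274]
tcp_rot: [-1.571, -0.095, 0.091]
wrist_force: [0.1, -0.2, -1.9]
width: 0.49
```

```bash
python3 - <<'E'
from h import *
go(.580,-.134,.02,6.7)
E
```

```text
t 30.48 pos [ 0.5807 -0.134   0.0274] psi 6.8 w 0.49 F [ 0.1 -0.2 -1.9] q6 -0.39
  delta tool xyz mm [-0.7  7.4  0.1] rot [0.0019 0.0013 0.0023]
```

Request:
{"api": "jog_arm", "payload": {
  "increments": [
    [0,0.005,0,0,0,0,0.4],
    [0,0.003,0,0,0,0,0.4],
    [0,0,0,0,0,0,0.4]
  ]
}}

```text
time: 30.85
tool_pos: [0.5814, -0.1343, 0.0199]
tcp_rot: [-1.571, -0.095, 0.09]
wrist_force: [-0.6, 0.2, -1.4]
width: 0.492
```

Request:
{"api": "jog_arm", "payload": {
  "increments": [
    [0,0,0,0,0,0,0.57],
    [0,0,0,0,0,0,0.57],
    [0,-0.02,0,0,0,0,0.6],
    [0,-0.05,0,0,0,0,0.8],
    [0,-0.06,0,0,0,0,1],
    [0,0,0,0,0,0,1]
  ]
}}

```text
time: 31.6
tool_pos: [0.5833, -0.1347, 0.1596]
tcp_rot: [-1.573, -0.101, 0.085]
wrist_force: [1.0, -0.0, 0.7]
width: 1.001
```

```bash
python3 - <<'E'
from h import *
rows(.435,.003,.17,6.7,4)
E
```

```text
t 31.6 pos [ 0.5833 -0.1347  0.1596] psi 6.8 w 1.001 F [ 1.  -0.   0.7] q6 -0.39
  delta tool xyz mm [-130.9  -12.4  154.1] rot [0.0049 0.0011 0.0097]
   [-0.033, -0.003, 0.039] ry 0.0
   [-0.033, -0.003, 0.039] ry 0.0
   [-0.033, -0.003, 0.039] ry 0.0
   [-0.033, -0.003, 0.039] ry 0.0
```

Request:
{"api": "jog_arm", "payload": {
  "increments": [
    [-0.025,-0.003,0.03,0.005,0,0.01,1],
    [-0.033,-0.003,0.037,0,0,0,1],
    [-0.033,-0.003,0.037,0,0,0,1],
    [-0.033,-0.003,0.037,0,0,0,1],
    [-0.005,0,0,0,0,0,1],
    [0,0,0,0,0,0,1]
  ]
}}

```text
time: 32.35
tool_pos: [0.4365, -0.0074, 0.1762]
tcp_rot: [-1.571, -0.099, 0.085]
wrist_force: [0.0, 0.3, -0.5]
width: 1.0
```

```bash
python3 - <<'E'
from m import *
p=read_camera("wrist"); go(.439,.013,.06,6.7)
measure(p,{k:ALL[k] for k in("piston_center","bottle_center")})
E
```

```text
t 32.4 pos [ 0.4367 -0.0075  0.1761] psi 6.7 w 1.0 F [ 0.5 -0.7 -0.2] q6 -0.19
  delta tool xyz mm [  3.7 116.1  20.4] rot [ 0.002  -0.0005  0.0087]
piston_center 0.88 [284. 182.] [161. 162. 162.] n 3506 1269 ztop 0.0485 topmid [0.4382 0.0145] med [0.438  0.0151] rect [437.4  15.6] [48.8 50.9] 136.2
piston_center 0.44 [205. 376.] [46. 21. 38.] n 104 0 ztop 0.2386 topmid 0 med 0 rect [ 389.4 -165.2] [17.8  6.7] 27.6
bottle_center 0.56 [392. 204.] [145. 157. 162.] n 1268 736 ztop 0.0528 topmid [0.5266 0.0032] med [0.5262 0.0037] rect [519.7   7. ] [22.3 39.1] 151.9
```

Request:
{"api": "jog_arm", "payload": {
  "increments": [
    [0.002,0.02,0.01,0.002,0,0.009,0.85],
    [0.002,0.035,0.01,0,0,0,0.85],
    [0,0.035,0.001,0,0,0,0.85],
    [0,0,0,0,0,0,0.85]
  ]
}}

```text
time: 33.0
tool_pos: [0.4406, 0.0138, 0.0802]
tcp_rot: [-1.568, -0.085, 0.091]
wrist_force: [0.8, 0.1, 0.6]
width: 0.854
```

```bash
python3 - <<'E'
from h import *
go(.4385,.0142,.027,6.7)
E
```

```text
t 33.0 pos [0.4406 0.0138 0.0802] psi 6.4 w 0.854 F [0.8 0.1 0.6] q6 -0.14
  delta tool xyz mm [-1.8 53.2  0.6] rot [-0.0009 -0.0052 -0.0036]
```

Request:
{"api": "jog_arm", "payload": {
  "increments": [
    [-0.002,0.015,0.001,0,-0.005,0,0.85],
    [0,0.02,0,0,0,0,0.85],
    [0,0.012,0,0,0,0,0.85],
    [0,0,0,0,0,0,0.85]
  ]
}}

```text
time: 33.5
tool_pos: [0.4406, 0.0146, 0.0324]
tcp_rot: [-1.568, -0.091, 0.092]
wrist_force: [0.4, -0.1, -0.4]
width: 0.85
```

```bash
python3 - <<'E'
from h import *
go(.4385,.0142,.027,6.7)
E
```

```text
t 33.5 pos [0.4406 0.0146 0.0324] psi 6.7 w 0.85 F [ 0.4 -0.1 -0.4] q6 -0.14
  delta tool xyz mm [-2.2  5.4 -0.1] rot [-0.0007 -0.0005 -0.0008]
```

Request:
{"api": "jog_arm", "payload": {
  "increments": [
    [-0.002,0.005,0,0,0,0,0.85],
    [0,0,0,0,0,0,0.45],
    [0,0,0,0,0,0,0.45],
    [0,0,0,0,0,0,0.45],
    [0,0,0,0,0,0,0.45],
    [0,0,0,0,0,0,0.45]
  ],
  "force": 60
}}

```text
time: 34.25
tool_pos: [0.4401, 0.0142, 0.0291]
tcp_rot: [-1.569, -0.094, 0.089]
wrist_force: [0.5, -0.4, -2.0]
width: 0.578
```

Request:
{"api": "jog_arm", "payload": {
  "increments": [
    [0,-0.03,0,0,0,0,0.45],
    [0,-0.05,0,0,0,0,0.45],
    [0,-0.05,0,0,0,0,0.45],
    [0,-0.01,0,0,0,0,0.45],
    [0,0,0,0,0,0,0.45]
  ]
}}

```text
time: 34.88
tool_pos: [0.4372, 0.0142, 0.1701]
tcp_rot: [-1.568, -0.089, 0.094]
wrist_force: [-0.3, -0.2, -3.4]
width: 0.572
```

```bash
python3 - <<'E'
from m import *
p=read_camera("wrist");
for r in spotter.masks_of(p,"piston_center")[:1]: P=pts(p,r["mask"]);P=P[P[:,2]>.08]; print(r["p"],len(P), len(P) and ((P.min(0)+P.max(0))/2,P.max(0)))
rows(.59,-.25,.16,6.7,7)
E
```

```text
0.61 16452 (array([0.43695896, 0.01507944, 0.1855443 ]), array([0.46161059, 0.04007964, 0.22910933]))
t 34.98 pos [0.4364 0.0142 0.1688] psi 6.7 w 0.575 F [ 0.1  0.2 -1.6] q6 -0.14
  delta tool xyz mm [ 122.     7.7 -280.3] rot [-0.0014 -0.0008 -0.0056]
   [0.017, 0.001, -0.04] ry -0.0
   [0.017, 0.001, -0.04] ry -0.0
   [0.017, 0.001, -0.04] ry -0.0
   [0.017, 0.001, -0.04] ry -0.0
   [0.017, 0.001, -0.04] ry -0.0
   [0.017, 0.001, -0.04] ry -0.0
   [0.017, 0.001, -0.04] ry -0.0
```

Request:
{"api": "jog_arm", "payload": {
  "increments": [
    [0.015,0,-0.03,0,0,-0.005,0.45],
    [0.017,0,-0.04,0,0,0,0.45],
    [0.017,0,-0.04,0,0,0,0.45],
    [0.017,0,-0.04,0,0,0,0.45],
    [0.017,0,-0.04,0,0,0,0.45],
    [0.017,0,-0.04,0,0,0,0.45],
    [0.017,0,-0.035,0,0,0,0.45],
    [0,0,0,0,0,0,0.45],
    [0,0,0,0,0,0,0.45]
  ]
}}

```text
time: 36.1
tool_pos: [0.5741, -0.2383, 0.1394]
tcp_rot: [-1.551, -0.063, 0.121]
wrist_force: [0.0, -0.6, -2.2]
width: 0.573
```

```bash
python3 - <<'E'
from m import *
p=read_camera("wrist"); cv2.imwrite("pics/w6.png",p["img"]); go(.5925,-.239,.06,6.7); tray(p,96.7,np.array([.585,-.1745]),.216)
measure(p,{k:ALL[k] for k in("brake_pad_center",)})
E
```

```text
t 36.15 pos [ 0.5741 -0.2382  0.1394] psi 6.8 w 0.577 F [ 0.2  0.8 -2.4] q6 -0.55
  delta tool xyz mm [21.1 78.7 -4.5] rot [-0.0194  0.001  -0.0364]
angle 96.7 walls across mm [np.float64(-42.1), np.float64(40.7)] expect -42,42
cross walls along (mm:count) [(-23, 184), (-21, 252)]
brake_pad_center 0.87 [317.  69.] [34. 35. 35.] n 9114 7357 ztop 0.022 topmid [ 0.5815 -0.135 ] med [ 0.5814 -0.1312] rect [ 582.1 -135. ] [45.1 88.4] 97.1
```

View pics/w6.png

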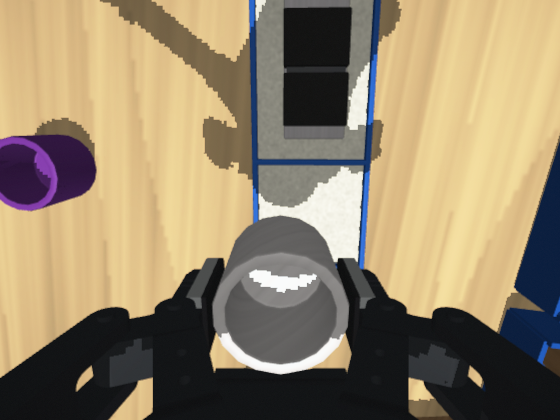

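Request:
{"api": "jog_arm", "payload": {
  "increments": [
    [0,0,0,-0.019,0,-0.036,0.45],
    [0.009,0.02,-0.001,0,0,0,0.45],
    [0.009,0.035,-0.001,0,0,0,0.45],
    [0,0.015,0,0,0,0,0.45],
    [0,0,0,0,0,0,0.45]
  ]
}}

```text
time: 36.83
tool_pos: [0.5921, -0.2335, 0.0662]
tcp_rot: [-1.567, -0.095, 0.097]
wrist_force: [0.3, 0.1, -2.7]
width: 0.574
```

```bash
python3 - <<'E'
from h import *
go(.592,-.2385,.033,6.7)
E
```

```text
t 36.83 pos [ 0.5921 -0.2335  0.0662] psi 7.0 w 0.574 F [ 0.3  0.1 -2.7] q6 -0.54
  delta tool xyz mm [-0.7 33.1 -5. ] rot [-0.0014  0.0054 -0.0007]
```

Request:
{"api": "jog_arm", "payload": {
  "increments": [
    [-0.001,0.01,-0.005,0,0.005,0,0.45],
    [0,0.01,0,0,0,0,0.45],
    [0,0.007,0,0,0,0,0.45],
    [0,0,0,0,0,0,0.45]
  ]
}}

```text
time: 37.33
tool_pos: [0.5928, -0.2397, 0.0395]
tcp_rot: [-1.569, -0.093, 0.09]
wrist_force: [-0.4, 0.3, -1.9]
width: 0.574
```

```bash
python3 - <<'E'
from h import *
go(.592,-.2385,.033,6.7)
E
```

```text
t 37.33 pos [ 0.5928 -0.2397  0.0395] psi 6.7 w 0.574 F [-0.4  0.3 -1.9] q6 -0.54
  delta tool xyz mm [-0.7  6.5  1.3] rot [ 0.0003 -0.0002  0.0018]
```

Request:
{"api": "jog_arm", "payload": {
  "increments": [
    [0,0.004,0.001,0,0,0,0.45],
    [0,0.003,0,0,0,0,0.45],
    [0,0,0,0,0,0,0.45]
  ]
}}

```text
time: 37.7
tool_pos: [0.5936, -0.239, 0.0332]
tcp_rot: [-1.57, -0.095, 0.089]
wrist_force: [1.0, 0.5, -1.5]
width: 0.575
```

Request:
{"api": "jog_arm", "payload": {
  "increments": [
    [0,0,0,0,0,0,0.75],
    [0,0,0,0,0,0,0.75],
    [0,-0.02,0,0,0,0,0.8],
    [0,-0.05,0,0,0,0,0.8],
    [0,-0.06,0,0,0,0,1],
    [-0.05,-0.05,0,0,0,0,1],
    [-0.05,0,0,0,0,0,1],
    [-0.04,0,0,0,0,0,1],
    [0,0,0,0,0,0,1]
  ]
}}

```text
time: 38.83
tool_pos: [0.4615, -0.2569, 0.2247]
tcp_rot: [-1.581, -0.107, 0.079]
wrist_force: [1.0, 0.3, -0.1]
width: 1.002
```

```bash
python3 - <<'E'
from m import *
go(.5,0,.3,10)
for n in("top","scene"):
    p=read_camera(n); print(n); measure(p,ALL)
    if n=="scene": cv2.imwrite("pics/scene9.png",cv2.resize(p["img"][130:350,80:500],(798,418),interpolation=2))
E
```

```text
t 38.83 pos [ 0.4615 -0.2569  0.2247] psi 6.8 w 1.002 F [ 1.   0.3 -0.1] q6 -0.67
  delta tool xyz mm [ 69.8 -77.3 249.6] rot [ 0.0133 -0.0564  0.0172]
top
large_bearing_center 0.69 [252. 161.] [107. 114. 120.] n 277 149 ztop 0.0343 topmid [0.6088 0.1009] med [0.6087 0.102 ] rect [606.5  99. ] [59.9 61.1] 178.6
small_bearing_center 0.59 [231. 160.] [110. 118. 123.] n 155 73 ztop 0.0339 topmid [0.5976 0.1813] med [0.5977 0.1781] rect [596.7 180.2] [43.4 44.1] 178.6
small_bearing_center 0.25 [355. 155.] [127. 131. 134.] n 225 18 ztop 0.0543 topmid [ 0.5937 -0.2377] med [ 0.5896 -0.239 ] rect [ 599.4 -240.1] [48.9 59.7] 133.7
castle_nut_center 0.56 [203. 169.] [107. 115. 123.] n 105 53 ztop 0.0361 topmid [0.5799 0.2645] med [0.5796 0.265 ] rect [578.  262.8] [38.5 32.7] 43.9
piston_center 0.8 [216. 246.] [131.  83.  76.] n 185 49 ztop 0.0502 topmid [0.3265 0.2142] med [0.327  0.2089] rect [324.1 210.3] [47.7 44.6] 44.3
piston_center 0.62 [353. 155.] [126. 131. 133.] n 230 64 ztop 0.0538 topmid [ 0.5976 -0.2384] med [ 0.5934 -0.2408] rect [ 593.3 -236.2] [47.5 58.2] 151.6
brake_pad_cente
[... 2192 characters left out ...]
2 ztop 0.0204 topmid [0.3319 0.3435] med [0.3363 0.3429] rect [343.3 338.7] [56.  98.6] 121.1
brake_pad_center 0.56 [353. 156.] [144. 119. 196.] n 312 214 ztop 0.0207 topmid [0.1972 0.2794] med [0.2026 0.276 ] rect [202.3 275.2] [89.1 59.5] 85.0
tray3 0.76 [361. 258.] [181. 165. 158.] n 2086 1071 ztop 0.0125 topmid [0.5901 0.1821] med [0.5996 0.1979] rect [594.1 181.5] [100.5 261.1] 100.4
tray3 0.61 [203. 273.] [177. 160. 152.] n 1588 806 ztop 0.0117 topmid [ 0.5854 -0.1749] med [ 0.6032 -0.1802] rect [ 588.5 -174.2] [ 97.4 217.4] 96.6
bottle_center 0.55 [282. 239.] [128. 138. 150.] n 160 56 ztop 0.0548 topmid [0.5304 0.0015] med [0.5301 0.0023] rect [ 5.489e+02 -5.000e-01] [20.3 60.9] 174.4
```

View pics/scene9.png

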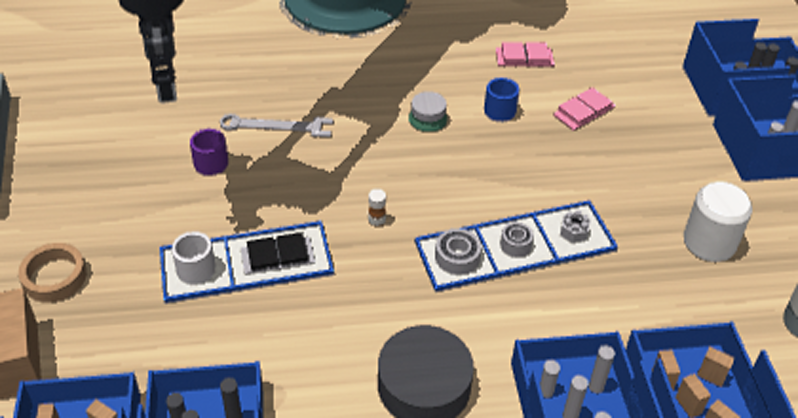

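```bash
python3 -c "
from workcell import bot; print(bot.finish_job())"
```

```text
the job is handed in; nothing more can be done
None
```

Both kits are packed and the job was handed in at about 39 s of the 106 s limit, with no verdict reported back.

- **Wheel-bearing tray:** the small bearing is in the middle pocket. The large bearing is in the end pocket nearer the robot's right, and the castle nut is in the other end pocket.
- **Brake tray:** the brake pad lies lengthwise in the long pocket and the piston stands open end up in the square one.

**Final checks:** the top and scene pictures, taken with the arm clear, show every part inside its pocket and the same way up as before. Scene measurements put the large bearing within 1 mm of its pocket centre, and the other four 2 to 5 mm off. The nut was worst on that camera.

**Heights:** these match parts resting on the tray floor. They read up to about 3 mm high at the end, but the cameras already read 1–2 mm high before any part was moved.

**Disagreement between cameras:** they differed by a few millimetres on the positions across the trays. The top view put the small bearing about 7 mm from the tray centre I had measured with the wrist camera. A wrist-camera look after placing it had shown about 3 mm.

**Left alone:** the bottle was re-measured within about 2 mm of where it started. The tape, oil filter and look-alikes looked unmoved in the pictures; I did not re-measure the tape or the filter. The wrist forces I read never exceeded about 4 N, and I saw no knocks.

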